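Pile two vial trays on the warmer and set its dial

TASK

Take the two aluminium vial trays from the sloping drying rack and pile them squarely on the deck of the tray warmer, first the one with few wide wells, then the one with many small wells on top of it, each lying flat and pushed up into the deck's corner stop. Set them down gently without dropping them or pressing hard. Then turn the warmer's dial so that its pointer stands at the long mark, and leave the bottle, the beaker and the vial box where they are.

Things in the scene. Friction and masses are not known exactly. Their poses are not given: they have to be found in the camera images.
- tray_wide_mid (a point): centre (half-way up) of the vial tray with 8 wide wells (2 rows of 4, 23 mm across; the wells are only black discs on the top face). A plain aluminium block 130 x 60 x 24 mm, 0.25 to 0.42 kg. Its x runs along the 130 mm length, y across the 60 mm width, z out of its top face. At the start it lies on the sloping rack (tilted 0.56 rad), x pointing down the slope, away from the robot.
- tray_fine_mid (a point): centre (half-way up) of the vial tray with 32 small wells (4 rows of 8, 10 mm across); otherwise the same block, 130 x 60 x 24 mm, 0.25 to 0.42 kg, same axes. It too starts on the rack; which tray is left and which is right varies.
- rack: fixed steel drying rack, foot 160 x 215 mm, origin at the centre of its underside. Two places, at y +68 and -68 mm: 38 mm wide boards sloping at 0.56 rad, falling towards its +x (away from the robot), surface 62 mm above the table at mid-length, a lip 14 mm high at the lower end. Trays overhang the boards by 11 mm on both long sides and are 76 mm apart.
- warmer: fixed tray warmer: base 190 x 110 mm, origin at the centre of its underside on the table; console with a dial 135 mm to its -y, top 68 mm high. Above it a level steel deck, 140 x 42 mm (a tray overhangs its long sides by 9 mm), on springs (sinks 1 mm per 4 N, at most 10). Its height was set by hand: surface 40 to 70 mm above the table, not measured: feel for it.
- corner (a point): the corner of the stop on the deck (at table height below it), warmer x +65, y -30 mm; axes as the warmer's. Steel plates rise 40 mm above the deck: an end plate facing -x, 60 mm wide, and a side plate facing +y, reaching only 26 mm from the corner. A tray home in it, long side along the warmer's x, either end first, is centred straight above the warmer's origin.
- dial (a joint): angle of the dial, rad: 0 to 3.0, growing clockwise seen from above; it starts between 0.1 and 0.7. The scale marks round the foot of the dial are 0.3 rad apart from 0 to 3.0; the single long, thick mark is at 1.5. It stays where it is left (friction about 0.03 N m).
- dial_grip (a point): on the dial's upright axis, at the height to grip its bar-shaped grip. It is 105 mm above the table. The grip is an upright bar 42 mm long, 14 mm thick, from 23 mm below to 7 mm above this point, on a round dial 44 mm across. A white line on one half of its top is the pointer: at dial 0 it points along the warmer's -x (bar along the warmer's x), at 1.5 almost along its +y.
- bottle: amber bottle with a cap, 68 mm across, 130 mm tall, origin at the centre of its underside; leave alone
- beaker: glass beaker 72 mm across, 85 mm tall, origin at the centre of its underside; leave alone
- vialbox: grey box of capped vials, 70 x 120 x 49 mm, origin at the centre of its underside; leave alone
There are look-alikes about, which are no part of the job. Leave any brown or green look-alike of the part that bears tray_fine_mid alone.

How it is judged:
On the way, in this order (a step that is already met when the one before it is completed fails the run):
1. the wide-well tray lies flat and home in the corner stop on the deck, let go (x of tray_wide_mid in the frame of warmer between -0.004 and 0.004 m and y of tray_wide_mid in the frame of warmer between -0.004 and 0.004 m and angle between the x axis of tray_wide_mid and the x axis of warmer, either way round below 0.05 rad and angle between tray_wide_mid's own z axis and vertical below 0.05 rad and contact force between tray_wide and warmer above 1 N and contact force between tray_wide and the fingers below 0.1 N and linear speed of tray_wide below 0.02 m/s), for 0.2 s.
2. the small-well tray lies squarely on the wide-well tray, let go (x of tray_wide_mid in the frame of warmer between -0.004 and 0.004 m and y of tray_wide_mid in the frame of warmer between -0.004 and 0.004 m and angle between the x axis of tray_wide_mid and the x axis of warmer, either way round below 0.05 rad and angle between each of tray_wide_mid, tray_fine_mid's own z axis and vertical below 0.05 rad and contact force between tray_wide and warmer above 1 N and x of tray_fine_mid in the frame of tray_wide_mid between -0.004 and 0.004 m and y of tray_fine_mid in the frame of tray_wide_mid between -0.004 and 0.004 m and z of tray_fine_mid in the frame of tray_wide_mid between 0.02 and 0.028 m and angle between the x axis of tray_fine_mid and the x axis of tray_wide_mid, either way round below 0.05 rad and contact force between tray_wide and tray_fine above 1 N and contact force between tray_fine and the fingers below 0.1 N and linear speed of tray_fine below 0.02 m/s), for 0.2 s.
3. the dial's pointer stands at the long mark (value of joint dial between 1.38 and 1.62 rad), for 0.2 s.
At the end, for the whole second after the job is handed in: Wide-well tray rests on the deck, level, within 4 mm along and across of home in the corner stop, turned under 0.05 rad; small-well tray rests flat on it, within 4 mm and 0.05 rad of squarely above; both let go and still; dial at 1.5 within 0.12 rad (all of step 2 and all of step 3 and contact force between tray_wide and the fingers below 0.1 N and linear speed of tray_wide below 0.02 m/s and velocity of joint dial between -0.05 and 0.05 rad/s); the robot touches nothing.
It fails at once if a tray is dropped: it falls free of the fingers at over 0.35 m/s ((contact force between tray_wide and the fingers below 0.01 N and linear speed of tray_wide above 0.35 m/s) or (contact force between tray_fine and the fingers below 0.01 N and linear speed of tray_fine above 0.35 m/s)).
It fails at once if a tray is pressed or knocked hard on the warmer (over 70 N) (contact force between any of tray_wide, tray_fine and warmer above 70 N).
It fails at once if one tray is pressed or knocked hard on the other (over 70 N) (contact force between tray_wide and tray_fine above 70 N).
It fails at once if the bottle, the beaker or the vial box is moved by more than 30 mm or tipped (distance of any of bottle, beaker, vialbox from where it was at the start of the episode above 0.03 m or angle between any of bottle, beaker, vialbox's own z axis and vertical above 0.4 rad).
It also fails if it takes over 69 s, if anything falls off the work surface, if the arm or the gripper's body presses on something with over 40 N, if the wrist force passes 120 N, or if a joint passes its speed limit or range.

ROBOT

A 6-joint arm with a two-finger parallel gripper is mounted at the origin on the work surface. World frame = base frame: x ahead of the robot, y to its left, z up, the work surface at z = 0. Lengths are in m, angles in rad, forces in N, time in s.
With the tool pointing down it reaches from about 0.35 to 1 m from the base axis. Payload 7.1 kg.
Tool frame: the origin (TCP) lies midway between the tips of the shut fingers; the grasp point (between the pads) lies 19 mm behind it; y points along the fingers, z is the direction in which the jaws open and shut, and the axes are right-handed (so a half turn about y gives the same grasp; the last joint's range is limited). The gripper opens to 85 mm and grips with 20 to 120 N. Pads are 22 mm wide; open, the fingers measure 114 mm over their backs; the gripper's body (76 mm by 85 mm) begins 54 mm behind the grasp point. The pads swing forward as they close: fully open they stand 13 mm farther back than shut.
Start: joints at [-1.26, 0.423, 1.63, -0, 1.089, -0.019], TCP at [0.202, -0.591, 0.231] pointing down, gripper open.
Joint ranges: [-3, 3], [-0.9, 2.11], [0.09, 2.58], [-1.31, 4.45], [0.11, 2.69], [-2.54, 2.54]. Speed limits (rad/s): [2.39, 2.39, 3.01, 3.14, 3.14, 3.14].

INTERFACE

Orientations are given as a unit quaternion [x, y, z, w].
In Python, from plant import manip gives the robot as it stands. The module is installed in compiled form; this text tells all that it offers. Calls block until the motion is done:
- manip.move_ptp(position, orientation): joint-space move of the TCP to a pose.
- manip.move_straight(position, attitude=None, vel=0.15, stop_force=None): straight line of the TCP; attitude=None keeps the orientation; vel is the mean speed in m/s. With stop_force (N) it stops when the force on the tool has changed by that much, and returns True; else False.
- manip.move_joints(angles): joint-space move.
- manip.gripper_to(opening, squeeze=None): finger opening in m; squeeze is the grip in N (None keeps the last); returns when the fingers have stopped.
- manip.sleep(seconds).
- manip.ik(position, orientation): joint angles nearest the present ones, or None.
- manip.get_state(): the state.
- manip.get_image(name): name is "side" or "top"; returns (picture, depth): 384x512x3 uint8, red, green, blue; 384x512 float32, m along the optical axis (not along the pixel's ray), 0 where there is no reading.
- manip.camera_params(name): a dict with "vertical_fov" (degrees; the focal length in pixels is half the picture's height over the tangent of half this angle, whatever the lens; pixels are square), "cx", "cy" (the principal point, pixels), "R" (3x3) and "t" (3): a world point X has camera coordinates R X + t. Camera axes: x right, y down, z forward; pixel columns grow to the right and rows downward; lengths in m; the calibration is good to about 2 mm. A picture is of the moment at which its call begins. camera_params takes no time and is no camera call.
A pose or a line that the arm cannot do raises manip.IKError and nothing moves.
- manip.finish_job(): hands the job in, once; it reports no verdict.
Trained networks look in the newest picture that a camera, given by its name, has taken for a name from the list of things; names that differ only in an ending like _2 or _b are one class to them, and where a whole thing is asked for, a point or a joint stands for the part that bears it (a point fixed in the world has none). Each returns a list of dicts, best first, with "score" (0 to 1); they miss things now and then, are a little off and sometimes report something else, mostly with a low value. They report only what shows in the picture. A call takes as long as a camera call. They do not tell look-alikes from the thing itself.
- manip.masks_of(label, camera): "mask" (384x512 bool, what is visible of it) and "extent" ([left, top, width, height] in pixels, round what is visible of it).
- manip.place_of(label, camera): "xy" ([column, row] in pixels: a listed point, or the origin of a listed thing).
The state is a dict: "t": time; "joints": joint angles; "qd": joint speeds; "tau": joint torques, N m; "ee_pos": TCP position; "orientation": TCP orientation; "force": force on the tool from outside, world axes, zero at the start; "moment": the same for the moment, N m; "width": finger opening in m.
Only numpy, scipy, OpenCV 4.12 (cv2) and the standard library are available. Lean on these libraries where they do the work, as an engineer would, in place of code of your own. Each camera call takes 0.05 s, during which the arm holds its last target. There are 200 camera calls.

## Working session

There is one attempt and no reset: what is moved stays moved. The work goes in short steps, each a Python script; the robot and the scene stay as the last script left them, time stands still between calls to the robot, and variables do not carry over. Pictures are saved under pics/ and viewed, about 8 in all and at most 12, crops included, and the job is handed in when it is done.

```bash
mkdir -p pics; cat > h.py <<'E'
import numpy as np, cv2
from plant import manip
from scipy.spatial.transform import Rotation as Ro
def cam(n):
    p=manip.camera_params(n); f=192/np.tan(np.radians(p['vertical_fov'])/2)
    return f,p['cx'],p['cy'],np.array(p['R']),np.array(p['t'])
def at_z(n,u,v,z):
    f,cx,cy,R,t=cam(n); d=R.T@np.array([(u-cx)/f,(v-cy)/f,1]); o=-R.T@t
    return o+d*(z-o[2])/d[2]
def cloud(n,D):
    f,cx,cy,R,t=cam(n); v,u=np.mgrid[:384,:512]
    P=np.stack([(u-cx)/f*D,(v-cy)/f*D,D],-1)-t
    return P@R   # R^T (P)
def proj(n,X):
    f,cx,cy,R,t=cam(n); c=(R@np.asarray(X).T).T+t
    return np.stack([c[...,0]/c[...,2]*f+cx,c[...,1]/c[...,2]*f+cy],-1)
def save(n,I): cv2.imwrite('pics/'+n+'.png',I[:,:,::-1])
E
python3 - <<'E'
from h import *
for n in ('top','side'):
    I,D=manip.get_image(n); save(n,np.array(I)); np.savez(n+'0',I=I,D=D)
    C=cloud(n,np.array(D)); f,cx,cy,R,t=cam(n); print(n,f,cx,cy,-R.T@t,R[2])
    for l in ('tray_wide_mid','tray_fine_mid','rack','warmer','corner','dial_grip','bottle','beaker','vialbox'):
        for r in manip.place_of(l,n)[:4]:
            u,v=r['xy']; i=(min(max(int(v),0),383),min(max(int(u),0),511)); print(l,round(r['score'],2),np.round([u,v]),C[i].round(3))
print(manip.get_state())
E
```

```text
top 426.93350798285 252.0781440628413 194.24887368661248 [0.42943286 0.11010563 1.11143149] [ 0.17085304 -0.01664266 -0.98515596]
tray_fine_mid 0.85 [107. 266.] [0.444 0.46  0.02 ]
tray_fine_mid 0.74 [134. 190.] [0.637 0.399 0.022]
tray_fine_mid 0.61 [386. 219.] [ 0.539 -0.22   0.111]
rack 0.55 [201. 265.] [0.443 0.226 0.011]
warmer 0.62 [321. 225.] [ 0.532 -0.078  0.05 ]
corner 0.73 [331. 203.] [ 0.589 -0.106  0.052]
dial_grip 0.74 [385. 218.] [ 0.539 -0.217  0.112]
bottle 0.91 [251. 144.] [0.734 0.095 0.087]
beaker 0.76 [187. 157.] [0.727 0.263 0.003]
vialbox 0.67 [331. 140.] [ 0.759 -0.121  0.024]
vialbox 0.59 [332. 201.] [ 0.595 -0.11   0.046]
side 413.07555149989605 261.2625251770242 198.52303035126957 [ 0.5388061  -0.72018162  0.7641776 ] [ 0.07600821  0.76394271 -0.64079193]
tray_wide_mid 0.91 [193. 191.] [0.442 0.13  0.089]
tray_fine_mid 0.78 [201. 145.] [0.448 0.453 0.022]
tray_fine_mid 0.75 [196. 159.] [0.447 0.272 0.089]
tray_fine_mid 0.67 [261. 152.] [0.643 0.403 0.023]
rack 0.68 [198. 192.] [0.456 0.133 0.08 ]
rack 0.59 [196. 187.] [0.452 0.141 0.09 ]
warmer 0.62 [233. 2
[... 271 characters left out ...]
3 [196. 189.] [0.449 0.135 0.088]
{'t': 1.0, 'joints': array([-1.25998093e+00,  4.23106366e-01,  1.62989837e+00, -1.31486922e-05,
        1.08857852e+00, -1.90115742e-02]), 'qd': array([-1.27333859e-03,  1.39058900e-03, -6.72769529e-04, -5.09956703e-05,
       -2.89460883e-04, -1.12545541e-05]), 'tau': array([-1.56141912e-03, -5.57347691e+01, -2.82148004e+01, -1.16575288e-04,
        7.74343462e-04, -2.11757072e-05]), 'ee_pos': array([ 0.20243591, -0.5912978 ,  0.23131572]), 'orientation': array([ 0.11608931, -0.69750891,  0.69751669, -0.11608213]), 'force': array([-0.32862106,  0.44551162,  0.09768738]), 'moment': array([ 0.04636947,  0.05337741, -0.01121376]), 'width': 0.08521726194613709}
```

```bash
python3 - <<'E'
from h import *
a=np.load('top0.npz')['I'];b=np.load('side0.npz')['I']
save('topc',cv2.resize(a[100:340,60:440],(800,505),interpolation=cv2.INTER_CUBIC))
save('sidec',cv2.resize(b[110:340,140:400],(678,600),interpolation=cv2.INTER_CUBIC))
print(Ro.from_quat(manip.get_state()['orientation']).as_matrix().round(3))
E
```

```text
[[-0.946 -0.     0.324]
 [-0.324 -0.    -0.946]
 [ 0.    -1.     0.   ]]
```

View pics/topc.png

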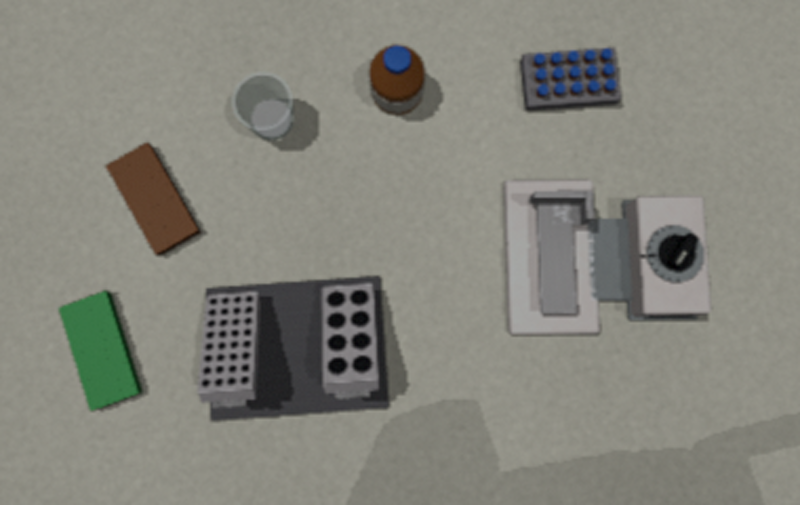

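View pics/sidec.png

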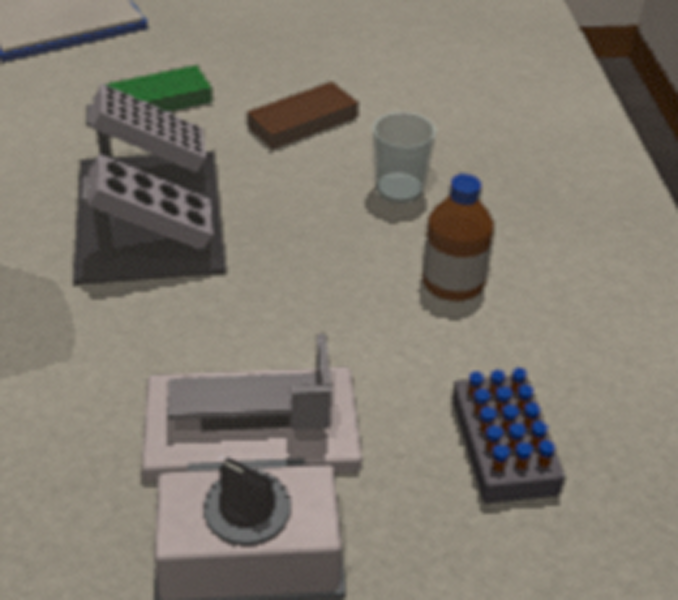

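```bash
python3 - <<'E'
from h import *
P={n:cloud(n,np.load(n+'0.npz')['D']) for n in ('top','side')}
def box(C,lo,hi): 
    return C[np.all((C>lo)&(C<hi),-1)]
for n,C in P.items():
    for nm,lo,hi in (('wide',[.35,.08,.03],[.55,.195,.2]),('fine',[.35,.215,.03],[.55,.33,.2])):
        Q=box(C,lo,hi); best=None; rng=np.random.default_rng(0)
        for _ in range(500):
            a,b,c=Q[rng.choice(len(Q),3,False)]; m=np.cross(b-a,c-a); m/=np.linalg.norm(m)+1e-12
            if abs(m[2])<.7: continue
            i=abs((Q-a)@m)<.003
            if best is None or i.sum()>best.sum(): best=i
        T=Q[best]; c=T.mean(0); m=np.linalg.svd(T-c)[2][2]; m*=np.sign(m[2])
        ex=np.array([1,0,0])-m*m[0]; ex/=np.linalg.norm(ex); ey=np.cross(m,ex)
        r=cv2.minAreaRect(np.float32(np.stack([(T-c)@ex,(T-c)@ey],1)))
        cc=c+ex*r[0][0]+ey*r[0][1]
        print(n,nm,len(T),'normal',m.round(3),'tilt',np.arccos(m[2]).round(3),'topcentre',cc.round(4),'size',np.round(r[1],4),'ang',round(r[2],1), 'mid',(cc-m*.012).round(4))
    # warmer heights
    for nm,lo,hi in (('warmer',[.42,-.17,.006],[.66,0.0,.2]),('console',[.42,-.3,.006],[.66,-.16,.2])):
        Q=box(C,lo,hi); h,e=np.histogram(Q[:,2],np.arange(0,.13,.004)); print(n,nm,[(round(float(z),3),int(k)) for z,k in zip(e,h) if k>5])
        if nm=='warmer':
            for a,b in ((.008,.035),(.036,.075)):
                q=Q[(Q[:,2]>a)&(Q[:,2]<b)]; 
                if len(q)>20: print(a,np.median(q[:,2]),cv2.minAreaRect(np.float32(q[:,:2])),np.percentile(q,[1,99],0).round(3).tolist())
        else:
            q=Q[(Q[:,2]>.06)&(Q[:,2]<.074)]; print(cv2.minAreaRect(np.float32(q[:,:2])))
            q=Q[Q[:,2]>.1]; print(len(q),cv2.minAreaRect(np.float32(q[:,:2])))
E
```

```text
top wide 1087 normal [0.531 0.025 0.847] tilt 0.56 topcentre [0.4569 0.1596 0.082 ] size [0.1328 0.06  ] ang 3.2 mid [0.4505 0.1593 0.0719]
top fine 1112 normal [0.53  0.018 0.848] tilt 0.559 topcentre [0.4505 0.2949 0.082 ] size [0.131  0.0604] ang 3.1 mid [0.4441 0.2947 0.0719]
top warmer [(0.004, 10), (0.008, 18), (0.012, 119), (0.016, 1287), (0.02, 932), (0.024, 40), (0.04, 14), (0.044, 323), (0.048, 547), (0.052, 69), (0.056, 12), (0.064, 14), (0.068, 20), (0.072, 6), (0.076, 10), (0.08, 23), (0.084, 39), (0.088, 73), (0.092, 9)]
0.008 0.019492159879599964 ((0.544198215007782, -0.10099119693040848), (0.1388424187898636, 0.1886991411447525), 89.26041412353516) [[0.451, -0.168, 0.013], [0.636, -0.032, 0.024]]
0.036 0.049025606160319216 ((0.5434431433677673, -0.09311184287071228), (0.13987693190574646, 0.06363987177610397), 3.333721876144409) [[0.474, -0.118, 0.044], [0.605, -0.063, 0.07]]
top console [(0.004, 21), (0.008, 49), (0.012, 32), (0.016, 198), (0.02, 159), (0.024, 26), (0.028, 26), (0.032, 21), (0.036, 24), (0.04, 27), (0.044, 37), (0.048, 25), (0.052, 24), (0.056, 26), 
[... 1244 characters left out ...]
53020477, 0.07057668268680573), 3.856769323348999) [[0.477, -0.123, 0.038], [0.611, -0.063, 0.073]]
side console [(0.004, 37), (0.008, 159), (0.012, 122), (0.016, 70), (0.02, 76), (0.024, 94), (0.028, 64), (0.032, 78), (0.036, 82), (0.04, 82), (0.044, 86), (0.048, 82), (0.052, 73), (0.056, 88), (0.06, 90), (0.064, 763), (0.068, 820), (0.072, 321), (0.076, 70), (0.08, 106), (0.084, 32), (0.088, 25), (0.092, 28), (0.096, 18), (0.1, 29), (0.104, 29), (0.108, 70), (0.112, 58)]
((0.5396324396133423, -0.21935173869132996), (0.08166931569576263, 0.14022916555404663), 89.68241882324219)
187 ((0.5399349927902222, -0.21971270442008972), (0.013911562040448189, 0.042654119431972504), 54.855125427246094)
```

```bash
python3 - <<'E'
from h import *
def edge(a,b,mx):  # boundary of b as fn of a
    bins=np.arange(a.min()+.006,a.max()-.006,.005); X=[];Y=[]
    for s in bins:
        k=(a>=s)&(a<s+.005)
        if k.sum()>3: X.append(s+.0025); Y.append(b[k].max() if mx else b[k].min())
    X=np.array(X);Y=np.array(Y)
    for _ in range(4):
        p=np.polyfit(X,Y,1); r=abs(Y-np.polyval(p,X)); k=r<max(.0025,1.5*np.median(r)); X,Y=X[k],Y[k]
    return np.degrees(np.arctan(p[0])).round(2),np.polyval(p,X.mean()).round(4),X.mean().round(3),len(X)
for n in ('top','side'):
    C=cloud(n,np.load(n+'0.npz')['D']).reshape(-1,3)
    def sel(lo,hi): return C[np.all((C>lo)&(C<hi),1)]
    q=sel([.42,-.137,.015],[.66,0,.025]); print(n,'base ymax',edge(q[:,0],q[:,1],1),'xmin(-slope)',edge(q[:,1],q[:,0],0),'xmax',edge(q[:,1],q[:,0],1))
    q=sel([.45,-.2,.044],[.57,0,.054]); print('deck ymax',edge(q[:,0],q[:,1],1),'ymin',edge(q[:,0],q[:,1],0),'xmin',edge(q[:,1],q[:,0],0), 'z',np.median(q[:,2]))
    q=sel([.45,-.3,.062],[.66,-.16,.074]); print('console ymin',edge(q[:,0],q[:,1],0),'ymax',edge(q[:,0],q[:,1],1),'xmin',edge(q[:,1],q[:,0],0),'xmax',edge(q[:,1],q[:,0],1))
    q=sel([.55,-.15,.08],[.66,-.03,.1]); print('plate',cv2.minAreaRect(np.float32(q[:,:2])),'xmin',edge(q[:,1],q[:,0],0),'xmax',edge(q[:,1],q[:,0],1),'z',np.median(q[:,2]))
# ik checks
def Q(ey,ez): return Ro.from_matrix(np.stack([np.cross(ey,ez),ey,ez],1)).as_quat()
yaw=.05; 
m=np.array([np.sin(.56)*np.cos(yaw),np.sin(.56)*np.sin(yaw),np.cos(.56)])
for s in (1,-1):
    ez=s*np.array([-np.sin(yaw),np.cos(yaw),0])
    for mid in ((.452,.1605,.072),(.4455,.296,.072)):
        for d in (.08,-.02): print(s,d,manip.ik(np.array(mid)+m*d,Q(-m,ez)))
    print('down',[manip.ik([.5455,-.086,z],Q([0,0,-1.],s*np.array([0,1.,0]))) for z in (.06,.2)])
    c=np.radians(53-180*(s<0)); ez=np.array([np.cos(c),np.sin(c),0]); print('dial',manip.ik([.539,-.2205,.086],Q([0,0,-1.],ez)))
E
```

```text
top base ymax (np.float64(-0.57), np.float64(-0.0328), np.float64(0.545), 36) xmin(-slope) (np.float64(1.41), np.float64(0.4507), np.float64(-0.083), 19) xmax (np.float64(1.37), np.float64(0.6369), np.float64(-0.083), 19)
deck ymax (np.float64(-0.65), np.float64(-0.066), np.float64(0.52), 19) ymin (np.float64(-0.52), np.float64(-0.182), np.float64(0.52), 19) xmin (np.float64(1.5), np.float64(0.474), np.float64(-0.1), 8) z 0.048882941953376405
console ymin (np.float64(-0.56), np.float64(-0.26), np.float64(0.538), 26) ymax (np.float64(-0.59), np.float64(-0.1819), np.float64(0.538), 26) xmin (np.float64(0.88), np.float64(0.4681), np.float64(-0.219), 15) xmax (np.float64(0.68), np.float64(0.6068), np.float64(-0.219), 15)
plate ((0.5948526859283447, -0.09194086492061615), (0.06861710548400879, 0.032596949487924576), 88.11100769042969) xmin (np.float64(0.66), np.float64(0.6044), np.float64(-0.08), 8) xmax (np.float64(1.45), np.float64(0.6108), np.float64(-0.09), 12) z 0.08836872329646142
side base ymax (np.float64(-1.95), np.float64(-0.0304), np.float64(0.528), 22) xmin(-slope) (np.float64
[... 1522 characters left out ...]
4.44089210e-16
  7.70626602e-01 -1.33377880e+00]
-1 0.08 [0.23753896 0.65920423 1.5841646  0.09991761 1.45088886 1.71822315]
-1 -0.02 [0.25341333 0.72739458 1.72258165 0.1135374  1.2442511  1.70724842]
-1 0.08 [0.42493244 0.70921078 1.48186987 0.19658681 1.48039922 1.87466234]
-1 -0.02 [0.45408944 0.77006961 1.61761427 0.21953757 1.28350563 1.85524885]
down [array([-1.77916895e-01,  5.73078002e-01,  1.88346983e+00, -4.44089210e-16,
        6.85044826e-01,  1.39287943e+00]), array([-1.77916895e-01,  3.57079521e-01,  1.81715050e+00, -4.44089210e-16,
        9.67362635e-01,  1.39287943e+00])]
dial [-4.08754294e-01  5.62005138e-01  1.80896091e+00 -4.44089210e-16
  7.70626602e-01  1.80781386e+00]
```

```bash
cat >> h.py <<'E'
YR=.05; WY=-.016
M=np.array([np.sin(.56)*np.cos(YR),np.sin(.56)*np.sin(YR),np.cos(.56)])
def Q(ey,ez): return Ro.from_matrix(np.stack([np.cross(ey,ez),ey,ez],1)).as_quat()
QR=Q(-M,np.array([-np.sin(YR),np.cos(YR),0]))
QW=Q(np.array([0,0,-1.]),np.array([-np.sin(WY),np.cos(WY),0]))
def st(s=''):
    a=manip.get_state(); print(s,'t',round(a['t'],2),a['ee_pos'].round(4),'F',a['force'].round(1),'M',a['moment'].round(2),'w',round(a['width'],4))
def pick(mid,off=.022):
    mid=np.array(mid)
    manip.gripper_to(.085)
    manip.move_ptp(mid+M*.09,QR); st('pre')
    print('hit',manip.move_straight(mid-M*off,vel=.1,stop_force=15)); st('at')
    manip.gripper_to(.05,70); st('grip')
    manip.move_straight(mid-M*off+np.array([0,0,.09])+M*.02,vel=.1); st('up')
E
python3 - <<'E'
from h import *
pick((.452,.1605,.072))
I,D=manip.get_image('side'); save('s1',cv2.resize(np.array(I)[60:330,120:420],(660,594)))
E
```

```text
pre t 4.1 [0.5001 0.1621 0.1484] F [ 0.5  0.3 -0.5] M [ 0.04 -0.26 -0.03] w 0.0849
hit False
at t 5.37 [0.441  0.1601 0.0537] F [-0.6  1.  -0.3] M [ 0.03 -0.23  0.01] w 0.085
grip t 5.72 [0.441  0.1601 0.054 ] F [ 1.3 -0.7  5.5] M [-0.02  0.02 -0.07] w 0.0591
up t 6.95 [0.4505 0.1603 0.1597] F [ 0.   0.7 -3.3] M [ 0.02 -0.55  0.01] w 0.0587
```

View pics/s1.png

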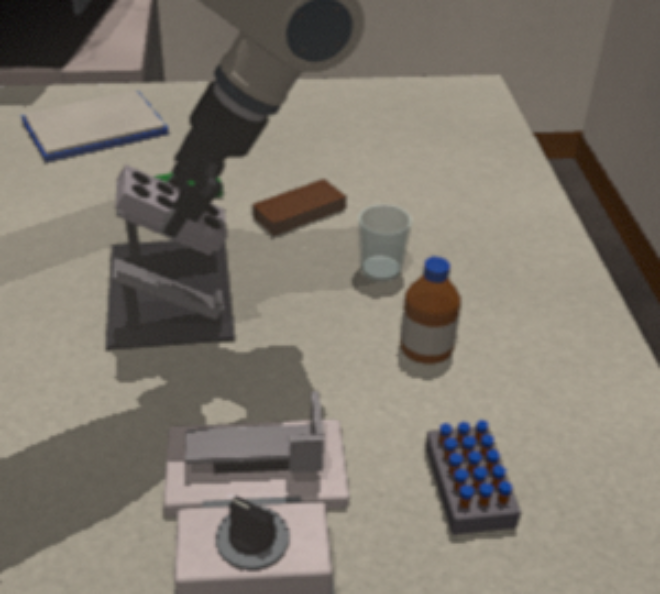

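```bash
cat >> h.py <<'E'
WX=np.array([np.cos(WY),np.sin(WY),0]); WYv=np.array([-np.sin(WY),np.cos(WY),0])
O=np.array([.5453,-.0865,0])
def feel(dirv,dist,f,vel=.02):
    p=manip.get_state()['ee_pos']
    r=manip.move_straight(p+dirv*dist,attitude=QW,vel=vel,stop_force=f)
    e=manip.get_state()['ee_pos']; st('feel %s d=%.4f'%(r,(e-p)@dirv)); return r
Z=np.array([0,0,1.])
E
python3 - <<'E'
from h import *
p=O-WX*.015+WYv*.010
manip.move_ptp(p+Z*.17,QW); st('above')
print(manip.move_straight(p+Z*.056,vel=.08,stop_force=8)); st('low')
manip.sleep(.3)
if feel(WX,.030,5): 
    q=manip.get_state()['ee_pos']; manip.move_straight(q-WX*.0015,vel=.02)
    if feel(-WYv,.025,5):
        q=manip.get_state()['ee_pos']; manip.move_straight(q+WYv*.0005,vel=.02)
        st('walls')
I,D=manip.get_image('side'); save('s2',cv2.resize(np.array(I)[180:340,140:350],(787,600),interpolation=cv2.INTER_CUBIC))
E
```

```text
above t 7.97 [ 0.5302 -0.0755  0.1697] F [-0.1  0.6 -3.3] M [0.04 0.02 0.02] w 0.0589
False
low t 9.55 [ 0.5309 -0.0763  0.0565] F [ 0.3  0.1 -3.3] M [ 0.06 -0.04  0.01] w 0.0591
feel True d=0.0091 t 10.57 [ 0.5397 -0.0763  0.0553] F [-0.2 -0.  -2.9] M [ 0.04 -0.04  0.01] w 0.0589
feel True d=0.0087 t 11.46 [ 0.5378 -0.0849  0.0548] F [ 0.7  2.9 -2.8] M [ 0.36 -0.23  0.21] w 0.0593
walls t 11.71 [ 0.5377 -0.0846  0.0548] F [-0.4 -0.5 -3.6] M [ 0.02 -0.   -0.02] w 0.0588
```

View pics/s2.png

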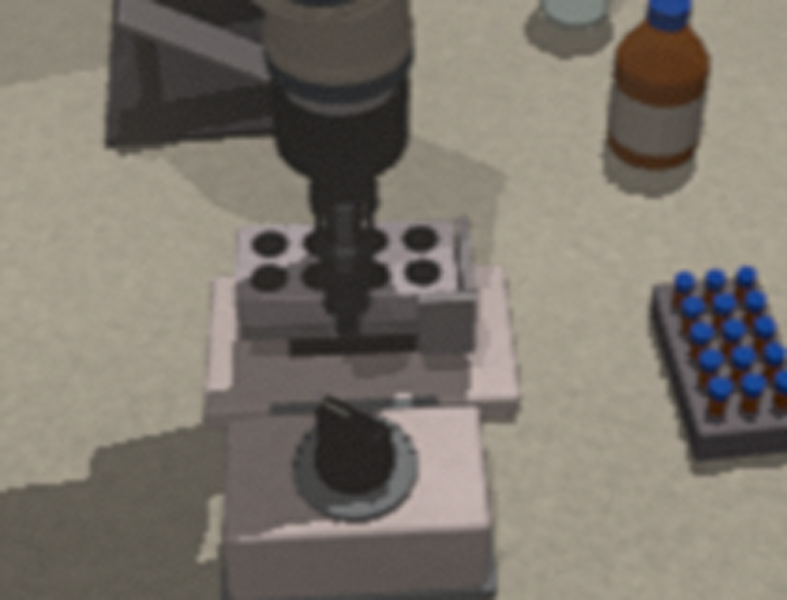

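```bash
python3 - <<'E'
from h import *
feel(-Z,.028,4,.015)
feel(WX,.008,6,.01); feel(-WYv,.006,6,.01)
manip.sleep(.2); st('home')
I,D=manip.get_image('top'); C=cloud('top',np.array(D)); q=C[np.all((C>[.44,-.14,.06])&(C<[.64,-.03,.085]),-1)]
save('t3',cv2.resize(np.array(I)[160:280,280:420],(700,600),interpolation=cv2.INTER_CUBIC))
E
```

```text
feel True d=0.0159 t 12.85 [ 0.5376 -0.0845  0.0388] F [-0.   0.5  3.8] M [-0.12 -0.33 -0.03] w 0.0592
feel True d=0.0025 t 13.42 [ 0.5402 -0.0843  0.0383] F [-1.  -0.1  4.9] M [-0.13 -0.17 -0.01] w 0.0592
feel True d=0.0007 t 13.72 [ 0.5402 -0.0849  0.0384] F [-0.8  1.9  4.7] M [ 0.03 -0.17  0.19] w 0.0594
home t 13.92 [ 0.5401 -0.0849  0.0384] F [0.1 1.8 4.1] M [-0.04 -0.23  0.2 ] w 0.0588
```

View pics/t3.png

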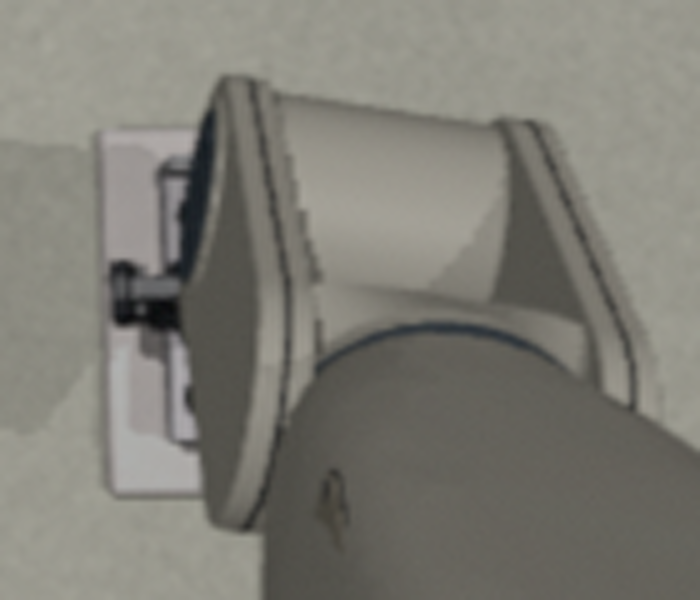

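```bash
cat >> h.py <<'E'
def facefit(lo,hi):
    for n in ('top','side'):
        C=cloud(n,np.array(manip.get_image(n)[1])); q=C[np.all((C>lo)&(C<hi),-1)]
        c=q.mean(0); m=np.linalg.svd(q-c)[2][2]; r=cv2.minAreaRect(np.float32(q[:,:2]))
        print(n,len(q),'z',np.median(q[:,2]).round(4),'n',(m*np.sign(m[2])).round(3),np.round(r[0],4),np.round(r[1],4),round(r[2],2))
E
python3 - <<'E'
from h import *
manip.gripper_to(.085); st('open')
p=manip.get_state()['ee_pos']; manip.move_straight(p+Z*.12,vel=.12)
mid=np.array((.4455,.296,.072)); manip.move_ptp(mid+M*.09,QR); st()
facefit([.44,-.14,.066],[.602,-.04,.080])
I,D=manip.get_image('top'); save('t4',cv2.resize(np.array(I)[160:280,100:420],(800,300),interpolation=cv2.INTER_CUBIC))
E
```

```text
open t 14.35 [ 0.5396 -0.0849  0.038 ] F [ 0.8  0.7 -0. ] M [ 0.06 -0.03 -0.01] w 0.0847
 t 16.93 [0.4936 0.2973 0.1483] F [-0.9  0.1  0.4] M [-0.02 -0.25  0.01] w 0.0849
top 1289 z 0.0723 n [0.001 0.003 1.   ] [ 0.5386 -0.09  ] [0.0676 0.1267] 89.3
side 1180 z 0.0728 n [-0.005 -0.017  1.   ] [ 0.5391 -0.0872] [0.0736 0.1253] 89.28
```

View pics/t4.png

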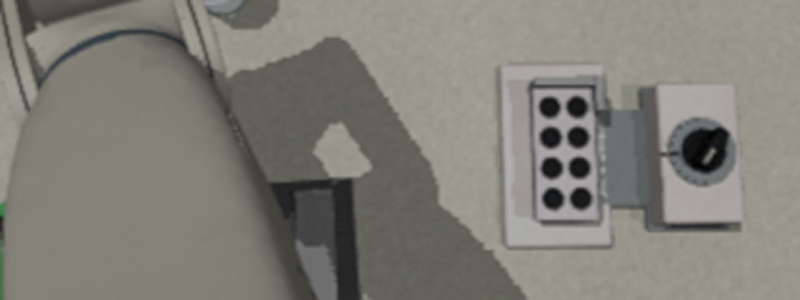

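```bash
cat > e.py <<'E'
from h import *
for n in ('top','side'):
    I,D=manip.get_image(n); np.savez(n+'1',I=I,D=D); C=cloud(n,np.array(D)).reshape(-1,3)
    def prof(lo,hi,ax):
        q=C[np.all((C>lo)&(C<hi),1)]; b=np.round(q[:,1-ax]/.004); k=[q[b==i,ax] for i in np.unique(b) if (b==i).sum()>3]
        return np.median([x.min() for x in k]).round(4),np.median([x.max() for x in k]).round(4)
    print(n,'tray x',prof([.44,-.115,.066],[.63,-.065,.080],0),'tray y',prof([.49,-.14,.068],[.57,-.03,.078],1),
      'base x',prof([.42,-.05,.015],[.66,-.03,.025],0),'base y',prof([.455,-.16,.015],[.468,0,.025],1),'plate x',prof([.55,-.085,.082],[.66,-.06,.1],0))
E
python3 e.py
```

```text
top tray x (np.float64(0.4757), np.float64(0.6041)) tray y (np.float64(-0.115), np.float64(-0.057)) base x (np.float64(0.4518), np.float64(0.6375)) base y (np.float64(-0.1385), np.float64(-0.0314)) plate x (np.float64(0.6044), np.float64(0.6114))
side tray x (np.float64(0.4785), np.float64(0.6053)) tray y (np.float64(-0.1139), np.float64(-0.0547)) base x (np.float64(0.4545), np.float64(0.6403)) base y (np.float64(-0.1365), np.float64(-0.0313)) plate x (np.float64(0.6072), np.float64(0.6139))
```

```bash
python3 - <<'E'
from h import *
p=np.array([.443,-.0855,0])
manip.gripper_to(.0); manip.move_ptp(p+Z*.17,QW); manip.move_straight(p+Z*.058,vel=.1)
manip.sleep(.2); feel(WX,.04,5,.02)
manip.move_straight(manip.get_state()['ee_pos']-WX*.015,vel=.05)
manip.move_straight(p+Z*.15,vel=.12)
E
python3 e.py
```

```text
feel True d=0.0203 t 22.01 [ 0.4637 -0.0857  0.0578] F [-0.5  0.3  0.2] M [0.02 0.01 0.01] w -0.0
top tray x (np.float64(0.4772), np.float64(0.6037)) tray y (np.float64(-0.1139), np.float64(-0.0574)) base x (np.float64(0.4517), np.float64(0.6377)) base y (np.float64(-0.0813), np.float64(-0.0313)) plate x (np.float64(0.6043), np.float64(0.6114))
side tray x (np.float64(0.4783), np.float64(0.6053)) tray y (np.float64(-0.1135), np.float64(-0.0549)) base x (np.float64(0.4545), np.float64(0.6408)) base y (np.float64(-0.1367), np.float64(-0.0322)) plate x (np.float64(0.6076), np.float64(0.6137))
```

```bash
python3 - <<'E'
from h import *
pick((.4455,.296,.072))
O=np.array([.5402,-.085,0]); p=O-WX*.010+WYv*.006
manip.move_ptp(p+Z*.19,QW); st('above')
print(manip.move_straight(p+Z*.069,vel=.08,stop_force=8)); manip.sleep(.3); st('low')
if feel(WX,.025,5):
    manip.move_straight(manip.get_state()['ee_pos']-WX*.001,vel=.02)
    if feel(-WYv,.020,5):
        manip.move_straight(manip.get_state()['ee_pos']+WYv*.0005,vel=.02)
        feel(-Z,.02,4,.015)
        feel(WX,.006,6,.01)
st('home')
I,D=manip.get_image('side'); save('s5',cv2.resize(np.array(I)[180:340,140:350],(787,600),interpolation=cv2.INTER_CUBIC))
E
```

```text
pre t 25.7 [0.4934 0.2972 0.1484] F [-0.  -0.3  0.1] M [-0.02 -0.21 -0.  ] w 0.085
hit False
at t 26.97 [0.4345 0.2957 0.0538] F [ 0.5 -0.6 -0.3] M [ 0.   -0.26 -0.  ] w 0.0853
grip t 27.32 [0.4345 0.2957 0.0541] F [1.9 0.  6.8] M [ 0.05  0.01 -0.06] w 0.059
up t 28.55 [0.444  0.2957 0.1596] F [ 0.4 -0.2 -2.4] M [ 0.09 -0.52  0.02] w 0.0591
above t 29.98 [ 0.5305 -0.078   0.1898] F [-0.3  0.1 -2.5] M [ 0.01 -0.08 -0.02] w 0.0589
False
low t 31.95 [ 0.5304 -0.0789  0.0692] F [-0.5 -1.2 -2.3] M [-0.01  0.03  0.01] w 0.0592
feel True d=0.0093 t 32.62 [ 0.5397 -0.0789  0.0683] F [ 0.2 -0.6 -2. ] M [ 0.01 -0.05  0.04] w 0.0586
feel True d=0.0062 t 33.38 [ 0.5384 -0.085   0.0679] F [ 1.7  2.8 -1.7] M [ 0.42 -0.27  0.2 ] w 0.0586
feel True d=0.0055 t 34.23 [ 0.5386 -0.0849  0.0623] F [0.3 0.3 2.6] M [-0.1  -0.24  0.05] w 0.0589
feel True d=0.0016 t 34.67 [ 0.5402 -0.0849  0.0619] F [-0.8 -0.2  4.4] M [-0.1  -0.23  0.02] w 0.0588
home t 34.67 [ 0.5402 -0.0849  0.0619] F [-0.8 -0.2  4.4] M [-0.1  -0.23  0.02] w 0.0588
```

View pics/s5.png

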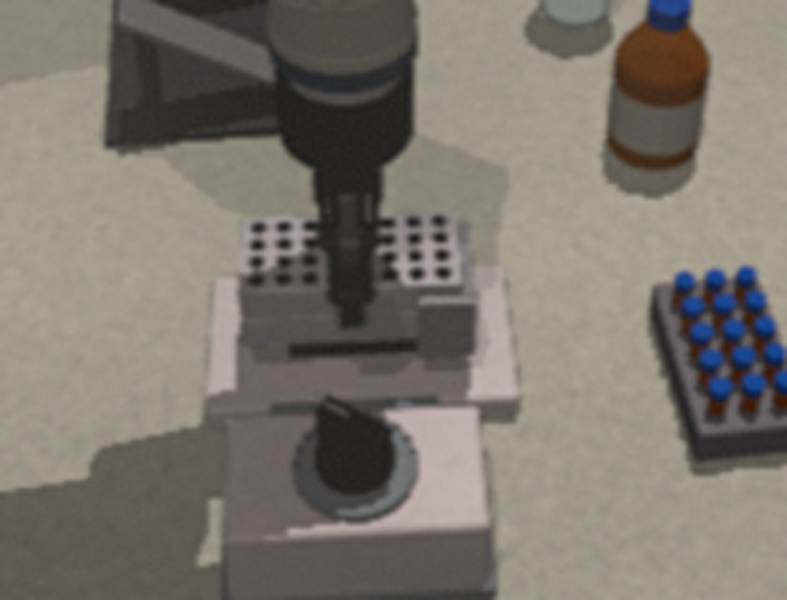

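```bash
python3 - <<'E'
from h import *
manip.gripper_to(.085); st('open')
p=manip.get_state()['ee_pos']; manip.move_straight(p+Z*.11,vel=.12)
def qd(a): a=np.radians(a); return Q(np.array([0,0,-1.]),np.array([np.cos(a),np.sin(a),0]))
d=np.array([.5387,-.2205,0])
manip.move_ptp(d+Z*.19,qd(53.9)); 
facefit([.44,-.14,.09],[.62,-.04,.106])
manip.gripper_to(.045)
print(manip.move_straight(d+Z*.089,vel=.1,stop_force=10)); st('dial')
manip.gripper_to(.005,30); st('grip')
j=np.array(manip.get_state()['joints']); j[5]+=np.radians(53.9-3.2)
manip.move_joints(j); manip.sleep(.2); st('turned')
manip.gripper_to(.045); p=manip.get_state()['ee_pos']; manip.move_straight(p+Z*.1,vel=.12)
manip.move_ptp([.35,-.45,.25],QW); st('away')
for n in ('top','side'):
    I,D=manip.get_image(n); C=cloud(n,np.array(D)); q=C[np.all((C>[.42,-.3,.1])&(C<[.66,-.16,.13]),-1)]; print(n,cv2.minAreaRect(np.float32(q[:,:2])))
    if n=='top': save('t6',cv2.resize(np.array(I)[170:260,290:410],(800,600),interpolation=cv2.INTER_CUBIC))
facefit([.44,-.14,.09],[.62,-.04,.106])
E
```

```text
open t 35.11 [ 0.5395 -0.0848  0.0615] F [-0.1  0.6  0.6] M [-0.01 -0.06  0.01] w 0.0851
top 1359 z 0.0956 n [0.001 0.001 1.   ] [ 0.5423 -0.0893] [0.0667 0.1358] 88.85
side 633 z 0.096 n [ 0.001 -0.029  1.   ] [ 0.559  -0.0848] [0.067  0.1074] 86.33
False
dial t 38.52 [ 0.5392 -0.2207  0.0896] F [-0.6  0.9  0.4] M [ 0.02 -0.01 -0.02] w 0.045
grip t 38.89 [ 0.5391 -0.2206  0.0896] F [-0.9  0.3  5.2] M [ 0.09  0.1  -0.02] w 0.0134
turned t 39.95 [ 0.5384 -0.2209  0.0897] F [-4.7 -3.7  3.7] M [-0.56  0.76 -0.  ] w 0.0135
away t 43.1 [ 0.3502 -0.4497  0.2496] F [ 0.3 -0.2 -0.1] M [-0.01 -0.01 -0.04] w 0.0447
top ((0.5367414951324463, -0.2214168757200241), (0.041981328278779984, 0.013980619609355927), 89.28516387939453)
side ((0.5397319197654724, -0.21906070411205292), (0.013785884715616703, 0.04142700135707855), 3.3955225944519043)
top 1361 z 0.0955 n [ 0.001 -0.001  1.   ] [ 0.5423 -0.0866] [0.0608 0.1359] 89.13
side 1266 z 0.0963 n [-0.    -0.019  1.   ] [ 0.5438 -0.0839] [0.0701 0.1375] 85.26
```

View pics/t6.png

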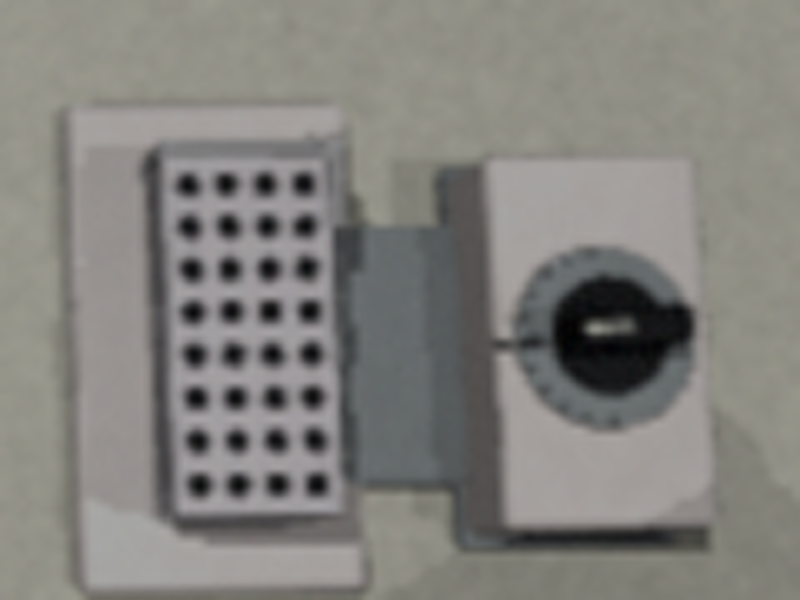

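```bash
python3 - <<'E'
from h import *
k=6.6667
P=lambda x,y,z: at_z('top',290+(x+.5)/k-.5,170+(y+.5)/k-.5,z)
c=P(605,338,.074); a=P(497,343.5,.068); b=P(545,342.5,.072)
for s in (a,b): v=s-c; print('mark az from disc',np.degrees(np.arctan2(v[1],v[0])),c.round(4),s.round(4))
v=a-np.array([.5374,-.2214,0]); print('from bar axis',np.degrees(np.arctan2(v[1],v[0])))
l,r=P(585,328,.112),P(635,325,.112); v=l-r; print('pointer',np.degrees(np.arctan2(v[1],v[0])))
l,r=P(560,330,.112),P(692,327,.112); v=l-r; print('bar',np.degrees(np.arctan2(v[1],v[0])))
E
```

```text
mark az from disc 90.6938914930955 [ 0.5375 -0.2199  0.074 ] [ 0.537  -0.1817  0.068 ]
mark az from disc 92.45240070198965 [ 0.5375 -0.2199  0.074 ] [ 0.5365 -0.1983  0.072 ]
from bar axis 90.59066484694847
pointer 92.07196781397407
bar 89.94646429828005
```

```bash
python3 -c "
from h import *
st(); manip.finish_job()"
```

```text
t 43.3 [ 0.3503 -0.4497  0.2499] F [-0.2  0.7 -0.2] M [ 0.05 -0.02 -0.03] w 0.0449
the job is handed in; nothing more can be done
```

I stacked both trays on the warmer deck, wide-well tray first and small-well tray on top. I then turned the dial to the long mark and handed the job in at about 43 s of the 69 s allowed. The interface reports no verdict, so what follows is from my own checks.

- **Wide-well tray:** I felt both stop plates before setting it down, and lowered it until the force changed by 4 N. A separate 5 N push on its near end afterwards moved it less than about 1 mm. Both cameras showed it level and turned under 1°.
- **Small-well tray:** it touched the end plate and the side plate within 0.5 mm of where the first tray did. Its top is about 96 mm above the table, 23–24 mm above the lower tray. The top camera shows it level and squarely on the lower tray.
- **Dial:** the pointer and the long mark agree within about 2° (0.035 rad) in the top picture. The bar fit from the two cameras gives about 1.53 rad, against a target of 1.5 ± 0.12.
- **Other objects:** I never reached for the bottle, beaker, vial box or the brown and green look-alikes. I did not measure them again at the end.

**Disagreements:**
- **Camera offset:** the two cameras differ by 2–3 mm.
- **Warmer centre:** judged from the base's edges, it lies about 5 mm further out than the stop plates imply. I went by the felt contact with the plates.
- **Side-camera fit:** its last fit of the small-well tray read 1° of tilt and 4–5° of turn. It probably included parts of the stop plates, and the top camera did not show this.

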